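# Lay out the tea kit and the batter kit

### The job

Make up two kits from the things on the shelf: the tea kit on the stainless steel plate is the red mug and the yellow-lidded jar; the batter kit on the wooden chakla board is the glass bowl, the green-lidded jar and the whisk. Stand the mug, bowl and jars upright and lay the whisk flat beside them, each resting directly on its own plate or board and well within its edge. Do not drop or tip the glass bowl, and leave the blue-lidded jar, the tumbler and the salt pot where they are.

Things in the scene. Friction and masses are not known exactly. Their poses are not given: they have to be found in the camera images.
- steel_plate: round stainless steel plate, fixed to the shelf; flat inner floor 4 mm above the shelf and about 94 mm in radius, with a flared rim 106 mm in radius and 12 mm high; origin at the centre of its underside, z up
- chakla: round wooden rolling board (chakla), fixed to the shelf, 115 mm in radius, flat top 16 mm above the shelf; origin at the centre of its underside, z up
- red_mug: low red plastic mug, open on top, 62 mm in diameter, wall 3 mm, 60 mm high, about 80 g; handle on its +x side reaching 54 mm from the axis, so grip across its y axis; origin at the centre of its underside, z up. At the start the handle points roughly away from the robot
- glass_bowl: small round bowl of clear green glass, open on top, 62 mm across at the rim (nearly upright walls from 14 mm up), foot 44 mm, 42 mm high, about 130 g; origin at the centre of its underside, z up
- whisk: flat steel whisk lying flat, 160 mm long along its x axis; handle 16 mm wide (y) and 20 mm high (z), from x = -80 to +20 mm; wire loops 36 mm wide and under 6 mm high (at their outer part) from x = +20 to +80 mm; about 90 g, centre of mass near x = -20 mm, a good place to grip; origin on its underside, midway along its length, z up. At the start the handle points roughly towards the robot
- yellow_jar: small white spice jar with a yellow lid, 42 mm in diameter (lid 44 mm, from 40 mm up), 56 mm high, about 110 g; origin at the centre of its underside, z up along its axis
- green_jar: small white spice jar with a green lid, 42 mm in diameter (lid 44 mm, from 40 mm up), 56 mm high, about 110 g; origin at the centre of its underside, z up along its axis
- blue_jar: small white spice jar with a blue lid, 42 mm in diameter (lid 44 mm, from 40 mm up), 56 mm high, about 110 g; origin at the centre of its underside, z up along its axis; belongs to no kit, stays where it is
- tumbler: small steel tumbler, 54 mm across the rim, 58 mm high; origin at the centre of its underside; belongs to no kit, stays where it is
- salt_pot: small round terracotta salt pot, 52 mm in diameter, 52 mm high; origin at the centre of its underside; belongs to no kit, stays where it is

How it is judged (in metres and radians):
At the end, for the whole second after the job is handed in: On the plate stand the mug (centre within 75 mm of its centre) and yellow jar (82 mm); on the chakla stand the bowl and green jar (95 mm) and lies the whisk (middle within 85 mm); each rests within 4 mm of that surface, upright within 0.15 rad, at rest (horizontal distance between red_mug and steel_plate below 0.075 m and z of red_mug in the frame of steel_plate between 0 and 0.009 m and angle between each of red_mug, yellow_jar, glass_bowl, green_jar, whisk's own z axis and vertical below 0.15 rad and linear speed of each of red_mug, yellow_jar, glass_bowl, green_jar, whisk below 0.02 m/s and angular speed of each of red_mug, yellow_jar, glass_bowl, green_jar, whisk below 0.2 rad/s and horizontal distance between yellow_jar and steel_plate below 0.082 m and z of yellow_jar in the frame of steel_plate between 0 and 0.009 m and horizontal distance between each of glass_bowl, green_jar and chakla below 0.095 m and z of glass_bowl in the frame of chakla between 0.012 and 0.021 m and z of green_jar in the frame of chakla between 0.012 and 0.021 m and horizontal distance between whisk and chakla below 0.085 m and z of whisk in the frame of chakla between 0.012 and 0.021 m); the robot touches nothing.
It fails at once if the blue-lidded jar is shifted more than 30 mm or tipped over (distance of blue_jar from where it was at the start of the episode above 0.03 m or angle between blue_jar's own z axis and vertical above 0.5 rad).
It fails at once if the steel tumbler is shifted more than 30 mm or tipped over (distance of tumbler from where it was at the start of the episode above 0.03 m or angle between tumbler's own z axis and vertical above 0.5 rad).
It fails at once if the clay salt pot is shifted more than 30 mm or tipped over (distance of salt_pot from where it was at the start of the episode above 0.03 m or angle between salt_pot's own z axis and vertical above 0.5 rad).
It fails at once if the glass bowl is dropped (falls free of the fingers faster than 0.7 m/s) or tipped by more than about 50 degrees ((linear speed of glass_bowl above 0.7 m/s and contact force between glass_bowl and the fingers below 0.02 N) or angle between glass_bowl's own z axis and vertical above 0.87 rad).
It also fails if it takes over 128 s, if anything falls off the work surface, if the arm or the gripper's body presses on something with over 40 N, if the wrist force passes 120 N, or if a joint passes its speed limit or range.

### The arm

A 6-joint arm with a two-finger parallel gripper is mounted at the origin on the work surface. World frame = base frame: x ahead of the robot, y to its left, z up, the work surface at z = 0. Lengths are in m, angles in degrees, forces in N, time in s.
With the tool pointing down it reaches from about 0.4 to 0.825 m from the base axis. Payload 7 kg.
Tool frame: the origin (TCP) lies midway between the tips of the shut fingers; the grasp point (between the pads) lies ctrl.tcp_to_grasp behind it (ctrl.tcp_to_grasp is the distance from the TCP to the grasp point, in m); y points along the fingers, z is the direction in which the jaws open and shut, and the axes are right-handed (so a half turn about y gives the same grasp; the last joint's range is limited). The gripper opens to 88 mm and grips with 3 to 60 N. Pads are 19 mm wide; open, the fingers measure 130 mm over their backs; the gripper's body (78 mm by 193 mm) begins 47 mm behind the grasp point.
Start: joints at [-49.154, 20.546, 0.682, 0, -70.136, -16.507], TCP at [0.278, -0.615, 0.227] pointing down, gripper open.
Joint ranges: [-176.03, 176.03], [-82.01, 121.73], [-58.28, 71.71], [-173.87, 95.51], [-174.79, -0.11], [-173.66, 173.66]. Speed limits (degrees/s): [136.94, 136.94, 172.46, 180, 180, 180].

### API

Orientations are given as [roll, pitch, yaw] about the fixed x, y, z axes, in that order (R = Rz(yaw) Ry(pitch) Rx(roll)).
In Python, from plant import ctrl, snapshot, silhouettes gives the robot as it stands.
- The arm moves only by the shell command python3 -m pendant 'ROWS'. ROWS is JSON, a list that holds one entry, the list of rows, each a list of 7 numbers: the shift along the tool's x, y, z in cm, then the turn, a rotation vector about the tool's x, y, z in degrees, then the opening, from 0 (shut) to 1 (fully open). In form: [[[x, y, z, rx, ry, rz, hand], ...]]. A call has 1 to 12 rows; each row shifts and turns the commanded pose from where the row before left it, along the tool's axes as they then stand; what a row does not reach is not made up. A row lasts 1/12 s, in which the tool goes at most 41.7 mm and 7.16 degrees, less where a joint would pass 70% of its speed; a pose out of reach is approached as far as the arm can. A call with a gripper value outside its range is refused whole. The fingers move at their own pace and stop on an object; the grip force is fixed at half the most. Time passes only in rows, so rows that do not move let the fingers close. It gives the time, the measured TCP pose, the force and the opening at its end, in the units of the state.
- ctrl.get_obs(): the state, without advancing time (a new reading comes with each control period).
- snapshot(name): name is "side" or "top" or "wrist"; returns a dict with "image" (400x640x3 uint8, red, green, blue), "camera_matrix" (3x3 intrinsics, pixels), "eye" and "orientation" of the camera in the world; the wrist camera has in their place "mount" (4x4, takes a point from camera to tool coordinates, whose origin is the TCP and whose axes are the tool frame's). Camera axes: x right, y down, z forward; pixel columns grow to the right and rows downward; lengths in m; the calibration is good to about 2 mm. A picture is of the moment at which its call begins: read the wrist's pose just before it. There is no depth.
- ctrl.close_job(): hands the job in, once; it reports no verdict.
Trained networks look in a picture, given as the dict that the camera call returned (one of the last four; its "shot" number tells which), for a name from the list of things; names that differ only in an ending like _2 or _b are one class to them, and where a whole thing is asked for, a point or a joint stands for the part that bears it (a point fixed in the world has none). Each returns a list of dicts, best first, with "confidence" (0 to 1); they miss things now and then, are a little off and sometimes report something else, mostly with a low value. They report only what shows in the picture. A call takes as long as a camera call.
- silhouettes(picture, thing): "mask" (400x640 bool, what is visible of it) and "bbox" ([left, top, width, height] in pixels, round what is visible of it).
The state is a dict: "clock": time; "joint_pos": joint angles; "qvel": joint speeds; "tau": joint torques, N m; "tool_pos": TCP position; "orientation": TCP orientation; "force": force on the tool from outside, world axes, zero at the start; "moment": the same for the moment, N m; "opening": finger opening in m.
Only numpy, scipy, OpenCV 4.12 (cv2) and the standard library are available. Lean on these libraries where they do the work, as an engineer would, in place of code of your own. Each camera call takes 0.05 s, during which the arm holds its last target.

## Working session

There is one attempt and no reset: what is moved stays moved. The work goes in short steps, Python scripts to look and compute and a shell command to move; the robot and the scene stay as the last step left them, time stands still between calls to the robot, and variables do not carry over. Pictures are saved under pics/ and viewed, and the job is handed in when it is done.

```bash
ls -la; mkdir -p pics
python3 - <<'E'
from plant import ctrl, snapshot, silhouettes
import cv2,numpy as np
print(ctrl.get_obs(), ctrl.tcp_to_grasp)
for n in ["top","side","wrist"]:
    s=snapshot(n); cv2.imwrite(f"pics/{n}0.png",s["image"][:,:,::-1])
    print(n,{k:np.round(v,4).tolist() if k!="shot" else v for k,v in s.items() if k!="image"})
E
```

```text
total 12
drwxr-xr-x  3 agent agent 4096 Dec  7 14:58 .
drwxr-xr-x 23 root  root  4096 Dec  7 14:58 ..
drwxr-xr-x  2 agent agent 4096 Dec  7 14:58 pics
{'clock': 0.0, 'joint_pos': array([-4.91530842e+01,  2.05921307e+01,  6.33906575e-01, -2.05574475e-02,
       -7.01337550e+01, -1.65064779e+01]), 'qvel': array([-0.04627289,  0.03936924,  0.07938882, -0.00011334, -0.05585749,
        0.00946066]), 'tau': array([ 1.55980331e-03, -5.82714736e+01,  2.93058157e+01,  6.99683771e+00,
        6.84496423e-03, -1.33444414e-04]), 'tool_pos': array([ 0.27798661, -0.61457703,  0.22561445]), 'orientation': array([-8.99063203e+01,  7.60732406e-03,  2.43334427e+01]), 'force': array([-0.37889861,  0.55637293, -0.08503872]), 'moment': array([ 5.79475678e-03,  6.05598395e-06, -3.26529824e-02]), 'opening': 0.08785846069453604} 0.0188
top {'camera_matrix': [[399.0787, 0.0, 324.2001], [0.0, 399.0787, 199.167], [0.0, 0.0, 1.0]], 'eye': [0.4584, -0.0128, 0.8898], 'orientation': [-174.1827, 0.3489, -89.6848], 'shot': 1}
side {'camera_matrix': [[372.6594, 0.0, 322.5964], [0.0, 372.6594, 200.3859], [0.0, 0.0, 1.0]], 'eye': [0.297, 0.6772, 0.708], 'orientation': [-132.0246, 1.2014, -159.2933], 'shot': 2}
wrist {'camera_matrix': [[352.046, 0.0, 318.0772], [0.0, 352.046, 198.3121], [0.0, 0.0, 1.0]], 'mount': [[0.0003, 0.9546, 0.2979, -0.0807], [0.0001, -0.2979, 0.9546, -0.1573], [1.0, -0.0003, -0.0002, -0.0006], [0.0, 0.0, 0.0, 1.0]], 'shot': 3}
```

View pics/top0.png

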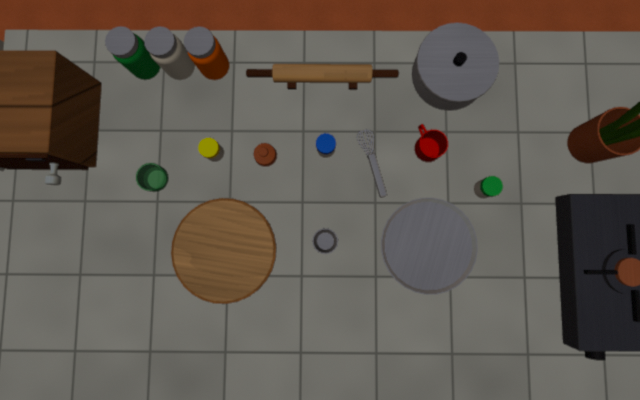

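View pics/side0.png

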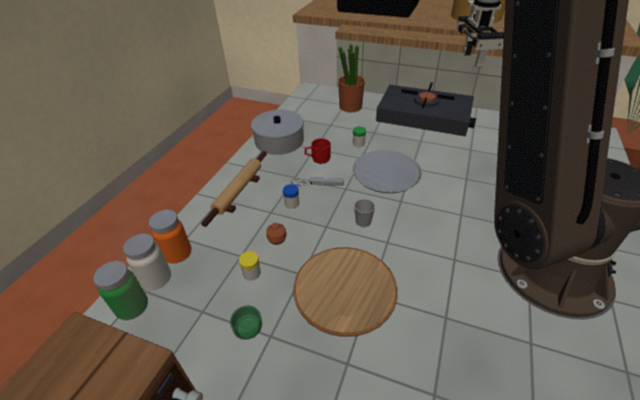

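View pics/wrist0.png

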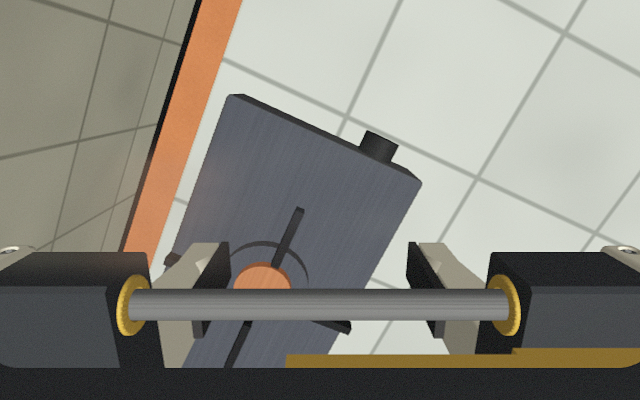

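```bash
cat > h.py <<'E'
import numpy as np,cv2
from scipy.spatial.transform import Rotation as Ro
from scipy.optimize import least_squares
from plant import ctrl, snapshot, silhouettes
def cyl(prof,n=48):
    a=np.linspace(0,2*np.pi,n,endpoint=False)
    return np.vstack([np.c_[r*np.cos(a),r*np.sin(a),0*a+z] for r,z in prof])
def box(x0,x1,y0,y1,z0,z1):
    return np.array([[x,y,z] for x in(x0,x1) for y in(y0,y1) for z in(z0,z1)])
jar=[cyl([(.021,0),(.021,.04),(.022,.04),(.022,.056)])]
M={'yellow_jar':jar,'green_jar':jar,'blue_jar':jar,
'red_mug':[cyl([(.031,0),(.031,.06)]),box(.03,.054,-.004,.004,.012,.05)],
'glass_bowl':[cyl([(.022,0),(.029,.014),(.031,.042)])],
'tumbler':[cyl([(.02,0),(.027,.058)])],'salt_pot':[cyl([(.02,0),(.026,.02),(.026,.035),(.012,.052)])],
'steel_plate':[cyl([(.094,0),(.106,.012)])],'chakla':[cyl([(.115,0),(.115,.016)])],
'whisk':[box(-.08,.02,-.008,.008,0,.02),np.vstack([box(.02,.03,-.008,.008,0,.006),box(.045,.07,-.018,.018,0,.006),box(.08,.08,-.008,.008,0,.006)])]}
YAW={'red_mug','whisk'}
def campose(s,obs=None):
    if 'eye' in s: return Ro.from_euler('xyz',s['orientation'],degrees=True).as_matrix(),np.array(s['eye'])
    T=Ro.from_euler('xyz',obs['orientation'],degrees=True).as_matrix();m=np.array(s['mount'])
    return T@m[:3,:3],T@m[:3,3]+obs['tool_pos']
def shoot(n):
    o=ctrl.get_obs(); s=snapshot(n); s['Rt']=campose(s,o); return s
def proj(s,P):
    R,t=s['Rt']; q=(P-t)@R; K=np.array(s['camera_matrix']); q=q@K.T; return q[:,:2]/q[:,2:]
def feat(mask):
    ys,xs=np.nonzero(mask); c=np.array([xs.mean(),ys.mean()]); d=np.c_[xs,ys]-c; C=d.T@d/len(xs)
    return c,C,len(xs)
def render(s,thing,p,yaw,z=0):
    im=np.zeros((400,640),np.uint8); R=Ro.from_euler('z',yaw).as_matrix()
    for P in M[thing]:
        q=proj(s,P@R.T+[p[0],p[1],z]); h=cv2.convexHull(np.round(q*16).astype(np.int32)); cv2.fillConvexPoly(im,h,255,cv2.LINE_AA,4)
    return im
def fit(thing,shots,z=0,x0=None,yaw0=0,minc=.3):
    """shots: list; returns x,y,yaw, mean IoU per view"""
    obs=[]
    for s in shots:
        r=silhouettes(s,thing)
        if r and r[0]['confidence']>minc: obs.append((s,r[0]['mask'],r[0]['confidence']))
    if not obs: return None
    if x0 is None:
        s,m,_=obs[0]; c=feat(m)[0]; R,t=s['Rt']; d=R@np.linalg.inv(s['camera_matrix'])@np.r_[c,1]; x0=(t+d*(.02-t[2])/d[2])[:2]
    ims=[cv2.GaussianBlur(m.astype(np.float32),(0,0),2) for _,m,_ in obs]
    def f(v):
        return np.concatenate([(cv2.GaussianBlur(render(s,thing,v[:2],v[2] if len(v)>2 else 0,z).astype(np.float32)/255,(0,0),2)-g).ravel()[::2] for (s,_,_),g in zip(obs,ims)])
    v0=list(x0)+([yaw0] if thing in YAW else [])
    r=least_squares(f,v0,diff_step=.004,x_scale=[.01,.01,.1][:len(v0)],max_nfev=25)
    v=r.x; io=[]
    for s,m,c in obs:
        q=render(s,thing,v[:2],v[2] if len(v)>2 else 0,z)>127; io.append((round(float((q&m).sum()/(q|m).sum()),2),round(float(c),2)))
    return np.round(v,4).tolist(),io
E
python3 - <<'E'
from h import *
s=[shoot('top'),shoot('side')]
for t in M:
    y=np.pi-.25 if t=='whisk' else 0
    y=.3 if t=='whisk' else y
    for q in ([s[0]],[s[1]],s):
        print(t,fit(t,q,yaw0=y))
E
```

```text
yellow_jar ([0.6532, 0.2411], [(0.86, 0.57)])
yellow_jar ([0.656, 0.2413], [(0.79, 0.66)])
yellow_jar ([0.6545, 0.2419], [(0.86, 0.57), (0.79, 0.66)])
green_jar ([0.5734, -0.3621], [(0.8, 0.65)])
green_jar ([0.5745, -0.3607], [(0.8, 0.56)])
green_jar ([0.5738, -0.362], [(0.8, 0.65), (0.83, 0.56)])
blue_jar ([0.6638, -0.0108], [(0.74, 0.62)])
blue_jar ([0.6673, -0.0107], [(0.84, 0.59)])
blue_jar ([0.6649, -0.0096], [(0.73, 0.62), (0.84, 0.59)])
red_mug ([0.6651, -0.2377, -0.0507], [(0.74, 0.9)])
red_mug ([0.6645, -0.2398, -0.0001], [(0.77, 0.73)])
red_mug ([0.6648, -0.2376, -0.0104], [(0.75, 0.9), (0.78, 0.73)])
glass_bowl ([0.5921, 0.3697], [(0.87, 0.84)])
glass_bowl ([0.5931, 0.3693], [(0.94, 0.61)])
glass_bowl ([0.5926, 0.3696], [(0.87, 0.84), (0.94, 0.61)])
tumbler ([0.4567, -0.0091], [(0.87, 0.6)])
tumbler None
tumbler ([0.4567, -0.0091], [(0.87, 0.6)])
salt_pot ([0.6438, 0.1244], [(0.87, 0.86)])
salt_pot ([0.6475, 0.1262], [(0.72, 0.93)])
salt_pot ([0.6453, 0.1255], [(0.87, 0.86), (0.72, 0.93)])
steel_plate ([0.4478, -0.2358], [(0.97, 0.77)])
steel_plate ([0.4502, -0.2369], [(0.94, 0.67)])
steel_plate ([0.4482, -0.2359], [(0.97, 0.77), (0.94, 0.67)])
chakla ([0.4351, 0.2122], [(0.97, 0.65)])
chakla ([0.4379, 0.2088], [(0.94, 0.85)])
chakla ([0.4361, 0.2106], [(0.97, 0.65), (0.94, 0.85)])
whisk ([0.6307, -0.1156, 0.2874], [(0.67, 0.72)])
whisk ([0.6333, -0.117, 0.2645], [(0.73, 0.8)])
whisk ([0.6308, -0.1162, 0.2852], [(0.67, 0.72), (0.73, 0.8)])
```

Run:
```python
from h import *
s=[shoot('top'),shoot('side')]
for q in ([s[0]],[s[1]],s): print(fit('red_mug',q,yaw0=.4))
v=fit('red_mug',s,yaw0=.4)[0]; w=fit('whisk',s,yaw0=.3)[0]
out=[]
for k in s:
    im=k['image'][:,:,::-1].copy()
    for t,p in (('red_mug',v),('whisk',w)):
        c,_=cv2.findContours((render(k,t,p[:2],p[2])>127).astype(np.uint8),0,1); cv2.drawContours(im,c,-1,(0,255,255),1)
    c=proj(k,np.array([[.65,-.18,.03]]))[0].astype(int); cr=im[c[1]-50:c[1]+50,c[0]-65:c[0]+65]; out.append(cv2.resize(cr,None,fx=3,fy=3,interpolation=cv2.INTER_NEAREST))
cv2.imwrite('pics/mug1.png',np.hstack(out))
```

```text
([0.664, -0.2391, 0.4313], [(0.85, 0.8)])
([0.6663, -0.2465, 0.4183], [(0.8, 0.88)])
([0.664, -0.2404, 0.4551], [(0.85, 0.8), (0.79, 0.88)])
```

View pics/mug1.png

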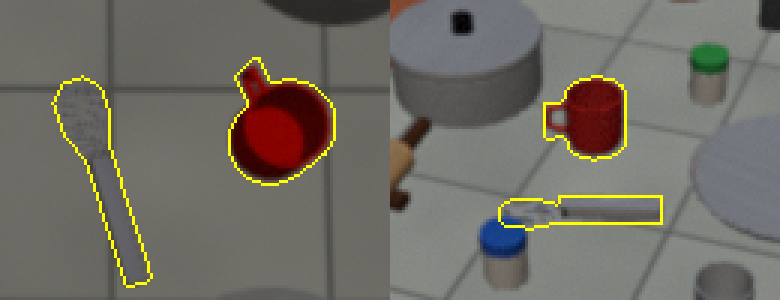

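```bash
python3 -m pendant '[[[0,0,0,0,6.08,0,1],[0,0,0,0,6.08,0,1],[0,0,0,0,6.08,0,1],[0,0,0,0,6.08,0,1],[2.7,0,2.7,0,0,0,1],[2.7,0,2.7,0,0,0,1],[2.7,0,2.7,0,0,0,1],[2.7,0,2.7,0,0,0,1],[2.7,0,2.7,0,0,0,1],[2.7,0,2.7,0,0,0,1],[2.7,0,2.7,0,0,0,1],[2.7,0,2.7,0,0,0,1]]]'
```

```text
clock: 3.75
tool_pos: [0.4952, -0.3974, 0.2269]
orientation: [-90.0, -0.0, 0.0]
force: [-0.3, -1.4, 0.6]
opening: 0.0876
```

```bash
python3 -m pendant '[[[2.8,0,2.6,0,0,0,1],[2.8,0,2.6,0,0,0,1],[2.8,0,2.6,0,0,0,1],[2.8,0,2.6,0,0,0,1],[2.8,1,2.6,0,0,0,1],[2.9,2,2.7,0,0,0,1],[0,3,0,0,0,0,1],[0,3,0,0,0,0,1],[0,3,0,0,0,0,1],[0,0,0,0,0,0,1]]]'
python3 - <<'E'
from h import *
s=shoot('wrist'); cv2.imwrite('pics/w1.png',s['image'][:,:,::-1]); print(fit('red_mug',[s],x0=(.664,-.24),yaw0=.44))
E
```

```text
clock: 4.58
tool_pos: [0.6575, -0.2421, 0.1007]
orientation: [-89.8, 0.6, -0.0]
force: [-1.7, 0.2, -1.6]
opening: 0.0876
([0.6663, -0.2382, 0.4411], [(0.9, 0.61)])
```

View pics/w1.png

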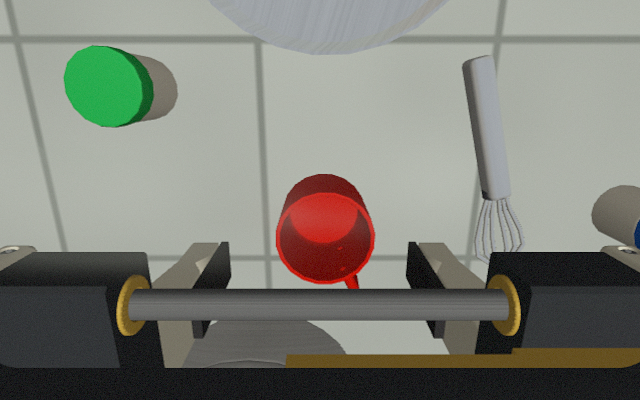

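```bash
python3 -m pendant '[[[0.4,1.5,0.2,0,0,0,1],[0.3,2.5,0.1,0,0,0,1],[0,2.5,0,0,0,0,1],[0,1.5,0,0,0,0,1],[0,0.4,0,0,0,0,1],[0,0,0,0,0,0,1]]]'
```

```text
clock: 5.18
tool_pos: [0.669, -0.241, 0.025]
orientation: [-90.0, -0.1, 0.0]
force: [-0.1, -0.0, 0.9]
opening: 0.0876
```

```bash
python3 -m pendant '[[[-0.4,0,0.2,0,0,0,1],[0,0,0,0,0,0,1],[0,0,0,0,0,0,1]]]';python3 -m pendant '[[[0,0,0,0,0,0,0],[0,0,0,0,0,0,0],[0,0,0,0,0,0,0],[0,0,0,0,0,0,0],[0,0,0,0,0,0,0],[0,0,0,0,0,0,0],[0,0,0,0,0,0,0],[0,0,0,0,0,0,0]]]'
```

```text
clock: 5.43
tool_pos: [0.6652, -0.2386, 0.026]
orientation: [-90.0, -0.2, 0.0]
force: [0.1, -1.0, -0.2]
opening: 0.0878
clock: 6.1
tool_pos: [0.6643, -0.2385, 0.0239]
orientation: [-90.0, -0.0, 0.0]
force: [-0.1, 0.8, 2.0]
opening: 0.0611
```

```bash
python3 -m pendant '[[[0,-2,0,0,0,0,0],[0,-3,0,0,0,0,0],[-2,-2,0,0,0,0,0],[-3,0,-0.2,0,0,0,0],[-3.5,0,-0.3,0,0,0,0],[-3.5,0,-0.3,0,0,0,0],[-3.5,0,-0.3,0,0,0,0],[-3.5,0,-0.3,0,0,0,0],[-3,0,-0.3,0,0,0,0],[-2,0,0,0,0,0,0],[-1.1,0,0,0,0,0,0],[0,0,0,0,0,0,0]]]'; python3 -m pendant '[[[0,0,0,0,0,0,0],[0,0,0,0,0,0,0]]]'
```

```text
clock: 7.1
tool_pos: [0.4111, -0.2555, 0.094]
orientation: [-90.0, 0.0, -0.0]
force: [-0.1, 0.9, -0.5]
opening: 0.0618
clock: 7.27
tool_pos: [0.4147, -0.2558, 0.094]
orientation: [-90.0, -0.1, 0.0]
force: [0.7, -0.5, -0.9]
opening: 0.0615
```

```bash
python3 -m pendant '[[[0,1.5,0,0,0,0,0],[0,2,0,0,0,0,0],[0,1.5,0,0,0,0,0],[0,0.8,0,0,0,0,0],[0,0.4,0,0,0,0,0],[0,0,0,0,0,0,0],[0,0,0,0,0,0,0]]]'; python3 -m pendant '[[[0,0.2,0,0,0,0,0],[0,0,0,0,0,0,0],[0,0,0,0,0,0,0]]]'
```

```text
clock: 7.85
tool_pos: [0.414, -0.2557, 0.032]
orientation: [-90.0, -0.0, 0.0]
force: [0.6, -0.3, -0.8]
opening: 0.0616
clock: 8.1
tool_pos: [0.4136, -0.2557, 0.0303]
orientation: [-90.0, -0.1, 0.0]
force: [0.0, 0.1, -1.2]
opening: 0.0618
```

```bash
python3 -m pendant '[[[0,0.2,0,0,0,0,0],[0,0,0,0,0,0,0],[0,0,0,0,0,0,0]]]'; python3 -m pendant '[[[0,0.1,0,0,0,0,0],[0,0,0,0,0,0,0],[0,0,0,0,0,0,0]]]'
```

```text
clock: 8.35
tool_pos: [0.4132, -0.2556, 0.0279]
orientation: [-90.0, -0.0, 0.0]
force: [-0.8, 0.8, -1.2]
opening: 0.0613
clock: 8.6
tool_pos: [0.4133, -0.2557, 0.0277]
orientation: [-90.0, -0.0, 0.0]
force: [-3.3, 2.7, 11.1]
opening: 0.0619
```

```bash
python3 -m pendant '[[[0,0,0,0,0,0,0.9],[0,0,0,0,0,0,0.9],[0,0,0,0,0,0,0.9],[0,-2,0,0,0,0,0.9],[0,-3,0,0,0,0,0.9],[0,-3,0,0,0,0,0.9],[2,-2,1.4,0,0,0,0.9],[3.5,0,2.4,0,0,0,0.9],[3.5,0,2.4,0,0,0,0.9],[3.5,0,2.4,0,0,0,1],[3.5,0,2.4,0,0,0,1],[3.5,0,2.4,0,0,0,1]]]'; python3 -m pendant '[[[0.4,0,0,0,-5.5,0,1],[0,0,0,0,-5.5,0,1],[0,0,0,0,-5.4,0,1],[0,1,0,0,0,0,1],[0,2,0,0,0,0,1],[0,0,0,0,0,0,1],[0,0,0,0,0,0,1]]]'
python3 - <<'E'
from h import *
s=shoot('wrist'); cv2.imwrite('pics/w2.png',s['image'][:,:,::-1]); print(ctrl.get_obs()['tool_pos'],fit('whisk',[s],x0=(.631,-.116),yaw0=.287))
t=shoot('top'); cv2.imwrite('pics/t2.png',t['image'][:,:,::-1])
print(fit('red_mug',[t],z=.004,x0=(.413,-.256),yaw0=.44))
E
```

```text
clock: 9.6
tool_pos: [0.6064, -0.1224, 0.1267]
orientation: [-90.0, -0.0, 0.0]
force: [0.8, 0.3, 0.1]
opening: 0.0868
clock: 10.18
tool_pos: [0.6078, -0.1239, 0.0953]
orientation: [-90.0, 0.2, 16.3]
force: [0.3, 0.9, -0.2]
opening: 0.0877
[ 0.6087059  -0.12399978  0.09645689] ([0.6322, -0.1158, 0.2863], [(0.65, 0.97)])
([0.4123, -0.2564, 0.4118], [(0.86, 0.87)])
```

View pics/w2.png

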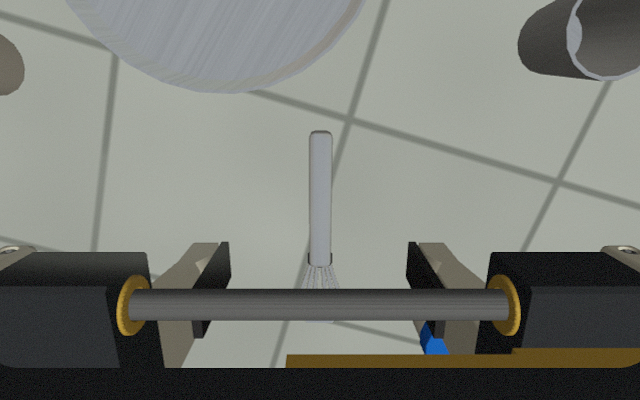

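View pics/t2.png

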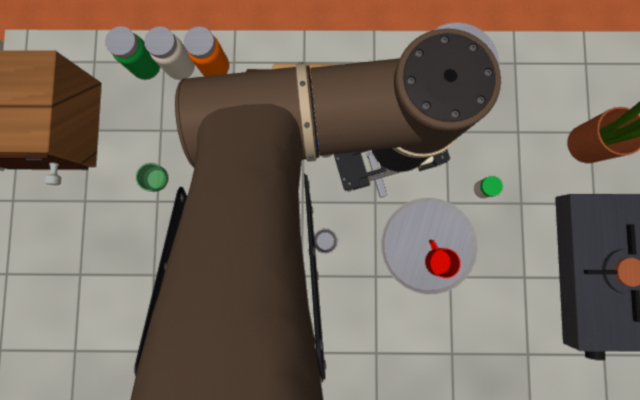

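```bash
python3 -m pendant '[[[0.4,2,0.1,0,0,0,1],[0,2.5,0,0,0,0,1],[0,2,0,0,0,0,1],[0,1.2,0,0,0,0,1],[0,0.8,0,0,0,0,1],[0,0,0,0,0,0,1],[0,0,0,0,0,0,1]]]'
```

```text
clock: 10.97
tool_pos: [0.6131, -0.1217, 0.0123]
orientation: [-90.0, -0.0, 16.4]
force: [-0.5, -0.3, -0.1]
opening: 0.0877
```

```bash
python3 -m pendant '[[[0,0.6,0,0,0,0,1],[0,0,0,0,0,0,1],[0,0,0,0,0,0,1]]]'; python3 -m pendant '[[[0,0,0,0,0,0,0],[0,0,0,0,0,0,0],[0,0,0,0,0,0,0],[0,0,0,0,0,0,0],[0,0,0,0,0,0,0],[0,0,0,0,0,0,0],[0,0,0,0,0,0,0],[0,0,0,0,0,0,0],[0,0,0,0,0,0,0],[0,0,0,0,0,0,0]]]'
```

```text
clock: 11.22
tool_pos: [0.6128, -0.1216, 0.0063]
orientation: [-90.0, -0.0, 16.4]
force: [0.4, -0.7, 0.1]
opening: 0.0876
clock: 12.05
tool_pos: [0.6126, -0.1216, 0.0058]
orientation: [-90.0, 0.0, 16.4]
force: [-0.2, -0.2, -1.2]
opening: 0.0265
```

```bash
python3 -m pendant '[[[0,0,0,0,0,0,0],[0,0,0,0,0,0,0],[0,0,0,0,0,0,0],[0,0,0,0,0,0,0],[0,0,0,0,0,0,0]]]';  python3 -m pendant '[[[0,-2,0,0,0,0,0],[0,-3,0,0,0,0,0],[0,-3,0,0,0,0,0],[0,-2,0,0,0,0,0],[0,0,0,0,5.5,0,0],[0,0,0,0,5.5,0,0],[0,0,0,0,5.4,0,0],[0,0,0,0,0,0,0],[0,0,0,0,0,0,0]]]'
```

```text
clock: 12.47
tool_pos: [0.6126, -0.1216, 0.0058]
orientation: [-90.0, -0.0, 16.4]
force: [-0.6, 0.2, -0.1]
opening: 0.0158
clock: 13.22
tool_pos: [0.6124, -0.1216, 0.1056]
orientation: [-90.0, 0.0, 0.2]
force: [-1.1, -0.3, -1.4]
opening: 0.0157
```

```bash
python3 -m pendant '[[[-1,0,1.5,0,0,0,0],[-1.9,0,2.8,0,0,0,0],[-2,0,3,0,0,0,0],[-2,0,3,0,0,0,0],[-2,0,3,0,0,0,0],[-2,0,3,0,0,0,0],[-2,0,3,0,0,0,0],[-2,0,3,0,0,0,0],[-2,0,3,0,0,0,0],[-1.7,0,2.2,0,0,0,0],[-1,0,1.5,0,0,0,0],[0,0,0,0,0,0,0]]]';  python3 -m pendant '[[[0,2,0,0,0,0,0],[0,2,0,0,0,0,0],[0,2,0,0,0,0,0],[0,1,0,0,0,0,0],[0,0.5,0,0,0,0,0],[0,0,0,0,0,0,0],[0,0,0,0,0,0,0],[0,0,0,0,0,0,0]]]'
```

```text
clock: 14.22
tool_pos: [0.4152, 0.1705, 0.1061]
orientation: [-90.0, -0.0, 0.4]
force: [0.5, -0.6, -1.1]
opening: 0.0157
clock: 14.88
tool_pos: [0.4171, 0.1686, 0.0315]
orientation: [-90.0, -0.1, 0.1]
force: [1.0, 0.3, -1.1]
opening: 0.0156
```

```bash
python3 -m pendant '[[[0,0.4,0,0,0,0,0],[0,0.3,0,0,0,0,0],[0,0,0,0,0,0,0],[0,0,0,0,0,0,0]]]';  python3 -m pendant '[[[0,0.2,0,0,0,0,0],[0,0,0,0,0,0,0],[0,0,0,0,0,0,0]]]'; python3 -m pendant '[[[0,0.1,0,0,0,0,0],[0,0,0,0,0,0,0],[0,0,0,0,0,0,0]]]'
```

```text
clock: 15.22
tool_pos: [0.4164, 0.1682, 0.0238]
orientation: [-90.0, 0.0, 0.0]
force: [-0.2, 0.9, -1.7]
opening: 0.0161
clock: 15.47
tool_pos: [0.4165, 0.1683, 0.0218]
orientation: [-90.0, 0.0, 0.0]
force: [-0.1, 0.2, -1.7]
opening: 0.0156
clock: 15.72
tool_pos: [0.4165, 0.1683, 0.0217]
orientation: [-90.0, -0.0, 0.0]
force: [-5.1, -0.6, 13.6]
opening: 0.0155
```

```bash
python3 -m pendant '[[[0,0,0,0,0,0,0.5],[0,0,0,0,0,0,0.5],[0,0,0,0,0,0,0.5],[0,0,0,0,0,0,0.5],[0,-1.5,0,0,0,0,0.5],[0,-3,0,0,0,0,0.5],[0,-3,0,0,0,0,1],[0,-2.5,0,0,0,0,1],[2,-1,2.3,0,0,0,1],[2.6,0,3,0,0,0,1],[2.6,0,3,0,0,0,1],[2.6,0,3,0,0,0,1]]]';  python3 -m pendant '[[[2.6,0,3,0,0,0,1],[2.6,0,3,0,0,0,1],[2.6,0,2.8,0,0,0,1],[0,0,0,0,-6,0,1],[0,0,0,0,-7,0,1],[0,0,0,0,-7,0,1],[0,0,0,0,-7,0,1],[0,0,0,0,-7,0,1],[0,0,0,0,-7,0,1],[0,0,0,0,-7,0,1],[0,0,0,0,-7,0,1],[0,0,0,0,-7,0,1]]]'; python3 -m pendant '[[[0,0,0,0,-7,0,1],[0,0,0,0,-7,0,1],[0,0,0,0,-7,0,1],[0,0,0,0,-7,0,1],[0,0,0,0,0,0,1],[0,0,0,0,0,0,1]]]'
python3 - <<'E'
from h import *
s=shoot('wrist'); cv2.imwrite('pics/w3.png',s['image'][:,:,::-1]); o=ctrl.get_obs();print(o['tool_pos'],o['orientation'],fit('glass_bowl',[s],x0=(.5925,.3695)))
t=shoot('top'); u=shoot('side');cv2.imwrite('pics/t3.png',u['image'][:,:,::-1])
print(fit('whisk',[t],z=.016,x0=(.436,.168),yaw0=.02),fit('whisk',[u],z=.016,x0=(.436,.168),yaw0=.02))
E
```

```text
clock: 16.72
tool_pos: [0.5156, 0.2826, 0.1313]
orientation: [-89.9, -0.0, 0.0]
force: [-0.3, 0.6, -0.1]
opening: 0.0787
clock: 17.72
tool_pos: [0.5923, 0.3692, 0.1302]
orientation: [-90.0, 0.1, 62.4]
force: [-0.4, -0.0, -0.3]
opening: 0.0876
clock: 18.22
tool_pos: [0.5923, 0.3693, 0.1303]
orientation: [-90.0, 0.0, 89.8]
force: [-0.4, 0.2, 0.0]
opening: 0.0879
[0.59230755 0.36925542 0.13040627] [-8.99724961e+01  2.34911041e-02  8.97654635e+01] ([0.5938, 0.3691], [(0.95, 0.59)])
([0.4367, 0.1677, 0.0221], [(0.82, 0.76)]) ([0.4373, 0.1667, 0.0206], [(0.72, 0.91)])
```

View pics/w3.png

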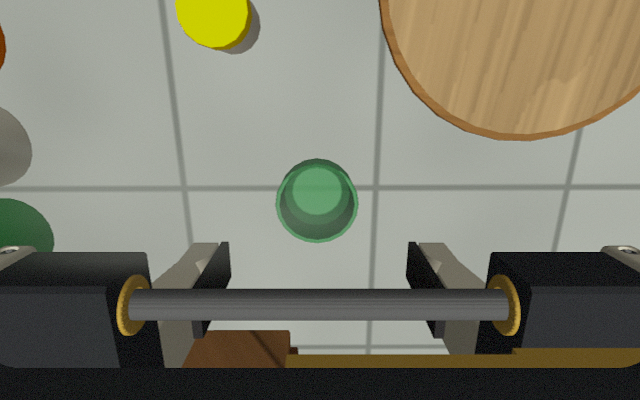

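View pics/t3.png

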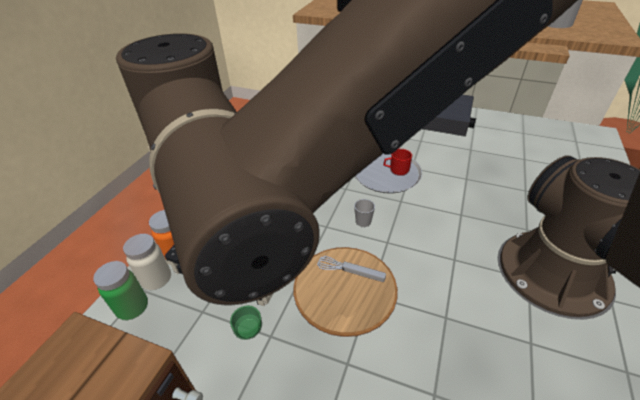

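```bash
python3 -m pendant '[[[0,2,-0.1,0,0,0,1],[0,3,0,0,0,0,1],[0,3,0,0,0,0,1],[0,2,0,0,0,0,1],[0,1.2,0,0,0,0,1],[0,0.5,0,0,0,0,1],[0,0,0,0,0,0,1],[0,0,0,0,0,0,1]]]'; python3 -m pendant '[[[0,0,0,0,0,0,0],[0,0,0,0,0,0,0],[0,0,0,0,0,0,0],[0,0,0,0,0,0,0],[0,0,0,0,0,0,0],[0,0,0,0,0,0,0],[0,0,0,0,0,0,0],[0,0,0,0,0,0,0]]]'
```

```text
clock: 19.18
tool_pos: [0.5941, 0.3699, 0.0148]
orientation: [-90.1, -0.0, 90.0]
force: [-0.1, 0.1, 0.7]
opening: 0.0875
clock: 19.85
tool_pos: [0.5936, 0.3696, 0.0145]
orientation: [-90.0, -0.0, 90.0]
force: [-2.2, 0.2, 6.2]
opening: 0.0619
```

```bash
python3 -m pendant '[[[0,0,0,0,0,0,0],[0,-0.5,0,0,0,0,0],[0,-1,0,0,0,0,0],[0,-1.5,0,0,0,0,0],[0,-1.5,0,0,0,0,0],[0,-1,0,0,0,0,0],[0,-0.5,0,0,0,0,0],[0,0,0,0,0,0,0],[0,0,0,0,0,0,0]]]'
python3 - <<'E'
from h import *
u=shoot('side');w=shoot('wrist');cv2.imwrite('pics/s4.png',np.vstack([w['image'][100:,:,::-1],u['image'][200:,:,::-1]])[:, :])
E
```

```text
clock: 20.6
tool_pos: [0.5932, 0.3693, 0.0737]
orientation: [-90.0, -0.0, 90.0]
force: [0.6, -0.1, -2.0]
opening: 0.0618
```

View pics/s4.png

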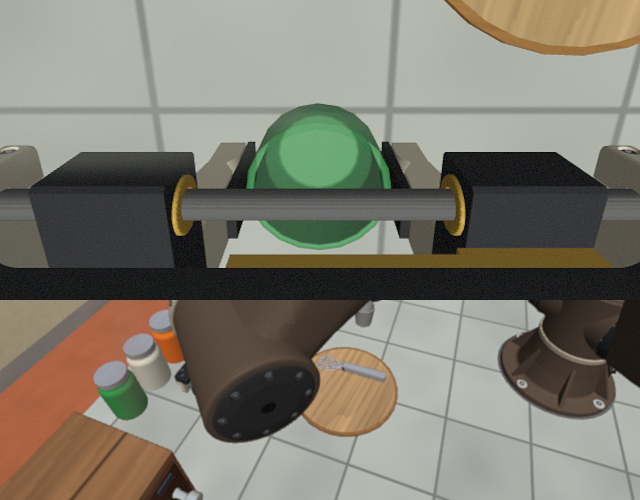

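```bash
python3 -m pendant '[[[-0.8,0,0.8,0,0,0,0],[-1.5,0,1.4,0,0,0,0],[-2,0,1.9,0,0,0,0],[-2,0,1.9,0,0,0,0],[-2,0,1.9,0,0,0,0],[-2,0,1.9,0,0,0,0],[-1.3,0,1.2,0,0,0,0],[-0.6,0,0.6,0,0,0,0],[0,0,0,0,0,0,0],[0,0,0,0,0,0,0]]]'; python3 -m pendant '[[[0,1,0,0,0,0,0],[0,1.2,0,0,0,0,0],[0,1,0,0,0,0,0],[0,0.5,0,0,0,0,0],[0,0.3,0,0,0,0,0],[0,0,0,0,0,0,0],[0,0,0,0,0,0,0]]]'
```

```text
clock: 21.53
tool_pos: [0.4779, 0.2476, 0.0739]
orientation: [-90.0, -0.0, 90.0]
force: [0.3, 0.5, -2.2]
opening: 0.0616
clock: 22.12
tool_pos: [0.4777, 0.2474, 0.0336]
orientation: [-90.0, 0.0, 90.0]
force: [-0.3, -0.5, -1.9]
opening: 0.0616
```

```bash
python3 -m pendant '[[[0,0.2,0,0,0,0,0],[0,0,0,0,0,0,0],[0,0,0,0,0,0,0]]]'; python3 -m pendant '[[[0,0.1,0,0,0,0,0],[0,0,0,0,0,0,0],[0,0,0,0,0,0,0]]]'
```

```text
clock: 22.37
tool_pos: [0.4776, 0.2475, 0.0321]
orientation: [-90.0, -0.0, 90.0]
force: [-0.6, 0.0, -1.9]
opening: 0.062
clock: 22.62
tool_pos: [0.4775, 0.2474, 0.0309]
orientation: [-90.0, -0.0, 90.0]
force: [-0.5, -0.4, -1.9]
opening: 0.0614
```

```bash
python3 -m pendant '[[[0,0.1,0,0,0,0,0],[0,0,0,0,0,0,0],[0,0,0,0,0,0,0]]]'
```

```text
clock: 22.87
tool_pos: [0.4776, 0.2474, 0.0304]
orientation: [-90.0, -0.0, 90.0]
force: [-1.8, -0.9, 5.6]
opening: 0.0616
```

```bash
python3 -m pendant '[[[0,0,0,0,0,0,0.95],[0,0,0,0,0,0,0.95],[0,0,0,0,0,0,0.95],[0,0,0,0,0,0,0.95],[0,-1,0,0,0,0,0.95],[0,-2,0,0,0,0,1],[0,-3,0,0,0,0,1],[0,-3,0,0,0,0,1],[0,-1,0,0,6,0,1],[0,0,0,0,7,0,1],[0,0,0,0,7,0,1],[0,0,0,0,7,0,1]]]'; python3 -m pendant '[[[0,0,0,0,7,0,1],[0,0,0,0,7,0,1],[0,0,0,0,7,0,1],[0,0,0,0,7,0,1],[0,0,0,0,7,0,1],[0,0,0,0,7,0,1],[0,0,0,0,7,0,1],[0,0,0,0,7,0,1],[0,0,0,0,7,0,1],[0,0,0,0,0,0,1],[0,0,0,0,0,0,1]]]'
python3 - <<'E'
from h import *
u=shoot('side');cv2.imwrite('pics/s5.png',u['image'][:,:,::-1]);print(fit('glass_bowl',[u],z=.016))
E
```

```text
clock: 23.87
tool_pos: [0.4776, 0.2475, 0.1311]
orientation: [-90.0, -0.1, 62.7]
force: [0.3, 0.0, -0.8]
opening: 0.0878
clock: 24.78
tool_pos: [0.4775, 0.2473, 0.1303]
orientation: [-90.0, -0.0, 0.2]
force: [0.7, -0.9, 0.0]
opening: 0.0874
([0.4744, 0.2511], [(0.75, 0.56)])
```

View pics/s5.png

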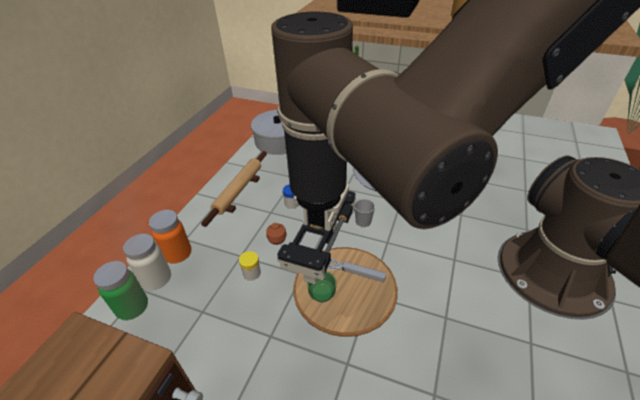

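```bash
python3 -m pendant '[[[2,0,0,0,0,0,1],[3.5,0,-0.2,0,0,0,1],[3.5,0,-0.2,0,0,0,1],[3.5,0,-0.2,0,0,0,1],[3,0,0,0,0,0,1],[2.2,0,0,0,0,0,1],[0,1,0,0,0,0,1],[0,2,0,0,0,0,1],[0,0,0,0,0,0,1],[0,0,0,0,0,0,1]]]'
python3 - <<'E'
from h import *
s=shoot('wrist'); cv2.imwrite('pics/w6.png',s['image'][:,:,::-1]); o=ctrl.get_obs();print(o['tool_pos'],fit('yellow_jar',[s],x0=(.654,.241)))
E
```

```text
clock: 25.72
tool_pos: [0.6533, 0.2407, 0.0985]
orientation: [-90.1, 0.2, 0.1]
force: [0.4, 0.4, 0.6]
opening: 0.0873
[0.65404354 0.24125639 0.09990915] ([0.6553, 0.242], [(0.91, 0.74)])
```

View pics/w6.png

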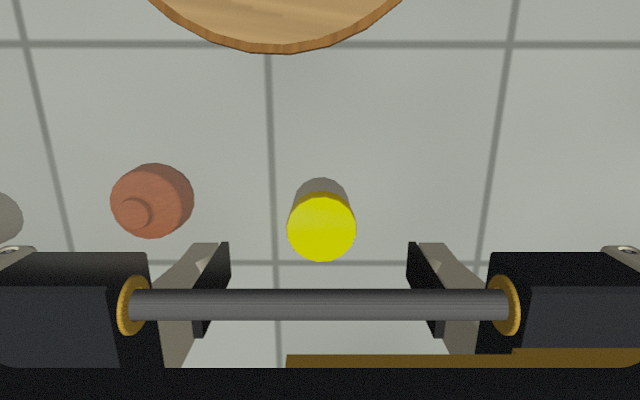

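```bash
python3 -m pendant '[[[0.1,2,0.1,0,0,0,1],[0,2.5,0,0,0,0,1],[0,2.3,0,0,0,0,1],[0,1.4,0,0,0,0,1],[0,0.7,0,0,0,0,1],[0,0,0,0,0,0,1],[0,0,0,0,0,0,1]]]'; python3 -m pendant '[[[0,0,0,0,0,0,0],[0,0,0,0,0,0,0],[0,0,0,0,0,0,0],[0,0,0,0,0,0,0],[0,0,0,0,0,0,0],[0,0,0,0,0,0,0],[0,0,0,0,0,0,0],[0,0,0,0,0,0,0],[0,0,0,0,0,0,0],[0,0,0,0,0,0,0],[0,0,0,0,0,0,0],[0,0,0,0,0,0,0]]]'
```

```text
clock: 26.4
tool_pos: [0.656, 0.2429, 0.0121]
orientation: [-90.0, -0.1, 0.1]
force: [-0.1, 1.0, 0.1]
opening: 0.0874
clock: 27.4
tool_pos: [0.6555, 0.2424, 0.0108]
orientation: [-90.0, -0.0, 0.0]
force: [-1.2, 0.2, 1.6]
opening: 0.0431
```

```bash
python3 -m pendant '[[[0,-1.5,0,0,0,0,0],[0,-3,0,0,0,0,0],[0,-3,0,0,0,0,0],[0,-3,0,0,0,0,0],[0,-1.5,-1,0,0,0,0],[-0.7,0,-2,0,0,0,0],[-1.2,0,-3.2,0,0,0,0],[-1.3,0,-3.6,0,0,0,0],[-1.3,0,-3.6,0,0,0,0],[-1.3,0,-3.6,0,0,0,0],[-1.3,0,-3.6,0,0,0,0],[-1.3,0,-3.6,0,0,0,0]]]'; python3 -m pendant '[[[-1.3,0,-3.6,0,0,0,0],[-1.3,0,-3.6,0,0,0,0],[-1.3,0,-3.6,0,0,0,0],[-1.3,0,-3.6,0,0,0,0],[-1.3,0,-3.6,0,0,0,0],[-1.2,0,-2.2,0,0,0,0],[-0.7,0,-1.4,0,0,0,0],[0,0,0,0,0,0,0],[0,0,0,0,0,0,0]]]'
```

```text
clock: 28.4
tool_pos: [0.5704, -0.0012, 0.1307]
orientation: [-90.0, 0.0, 0.0]
force: [-0.0, -0.0, -0.4]
opening: 0.0427
clock: 29.15
tool_pos: [0.4871, -0.2163, 0.1307]
orientation: [-90.0, 0.0, -0.1]
force: [-0.2, -0.5, -0.9]
opening: 0.043
```

```bash
python3 -m pendant '[[[0,2,0,0,0,0,0],[0,3,0,0,0,0,0],[0,3,0,0,0,0,0],[0,2,0,0,0,0,0],[0,1,0,0,0,0,0],[0,0.2,0,0,0,0,0],[0,0,0,0,0,0,0],[0,0,0,0,0,0,0],[0,0,0,0,0,0,0]]]'; python3 -m pendant '[[[0,0.2,0,0,0,0,0],[0,0,0,0,0,0,0],[0,0,0,0,0,0,0]]]'
```

```text
clock: 29.9
tool_pos: [0.4889, -0.2156, 0.0202]
orientation: [-90.0, -0.1, 0.0]
force: [0.5, 0.3, -1.2]
opening: 0.0428
clock: 30.15
tool_pos: [0.4878, -0.2157, 0.0173]
orientation: [-90.0, -0.1, 0.0]
force: [-0.0, 0.1, -1.3]
opening: 0.043
```

```bash
python3 -m pendant '[[[0,0.2,0,0,0,0,0],[0,0,0,0,0,0,0],[0,0,0,0,0,0,0]]]'; python3 -m pendant '[[[0,0.1,0,0,0,0,0],[0,0,0,0,0,0,0],[0,0,0,0,0,0,0]]]'
```

```text
clock: 30.4
tool_pos: [0.4876, -0.2157, 0.0148]
orientation: [-90.0, 0.0, 0.0]
force: [1.2, 0.2, -0.6]
opening: 0.0432
clock: 30.65
tool_pos: [0.4878, -0.2157, 0.0147]
orientation: [-90.0, -0.0, 0.0]
force: [-2.7, 1.6, 10.2]
opening: 0.0429
```

```bash
python3 -m pendant '[[[0,0,0,0,0,0,0.8],[0,0,0,0,0,0,0.8],[0,0,0,0,0,0,0.8],[0,0,0,0,0,0,0.8],[0,0,0,0,0,0,0.8],[0,-1.5,0,0,0,0,0.8],[0,-3,0,0,0,0,0.8],[0,-3,0,0,0,0,0.8],[0,-2,0,0,0,0,1],[1.6,0,-2.6,0,0,0,1],[2,0,-3.5,0,0,0,1],[2,0,-3.5,0,0,0,1]]]'; python3 -m pendant '[[[2,0,-3.5,0,0,0,1],[1,0,-1.5,0,0,0,1],[0,0,0,0,0,0,1],[0,0,0,0,0,0,1]]]'
python3 - <<'E'
from h import *
s=shoot('wrist'); cv2.imwrite('pics/w7.png',s['image'][:,:,::-1]); o=ctrl.get_obs();print(o['tool_pos'],fit('green_jar',[s],x0=(.574,-.3615)))
t=shoot('top'); cv2.imwrite('pics/t7.png',t['image'][:,:,::-1]);
print(fit('yellow_jar',[t],z=.004),fit('red_mug',[t],z=.004,yaw0=.44),fit('glass_bowl',[t],z=.016),fit('whisk',[t],z=.016,yaw0=.02))
E
```

```text
clock: 31.65
tool_pos: [0.5448, -0.3123, 0.1101]
orientation: [-90.0, -0.1, 0.1]
force: [1.0, 0.6, 0.8]
opening: 0.0868
clock: 31.98
tool_pos: [0.5733, -0.3625, 0.1074]
orientation: [-90.0, 0.1, -0.1]
force: [-0.1, 0.6, -0.8]
opening: 0.0876
[ 0.57304447 -0.36169944  0.10779676] ([0.5751, -0.3622], [(0.0, 0.41)])
([0.4592, -0.1563], [(0.28, 0.65)]) None ([0.4761, 0.2469], [(0.88, 0.61)]) ([0.4338, 0.1681, 0.02], [(0.67, 0.94)])
```

View pics/w7.png

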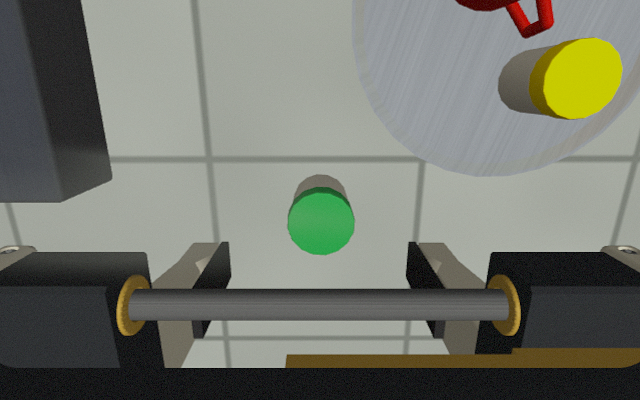

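View pics/t7.png

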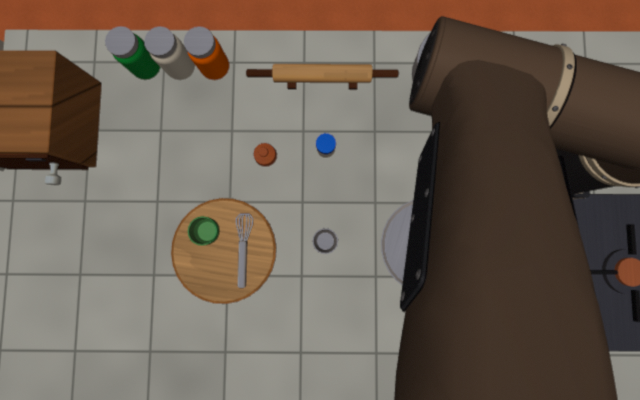

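```bash
python3 -m pendant '[[[0.1,2,0,0,0,0,1],[0,3,0,0,0,0,1],[0,2.5,0,0,0,0,1],[0,1.5,0,0,0,0,1],[0,0.7,0,0,0,0,1],[0,0,0,0,0,0,1],[0,0,0,0,0,0,1]]]'; python3 -m pendant '[[[0,0,0,0,0,0,0],[0,0,0,0,0,0,0],[0,0,0,0,0,0,0],[0,0,0,0,0,0,0],[0,0,0,0,0,0,0],[0,0,0,0,0,0,0],[0,0,0,0,0,0,0],[0,0,0,0,0,0,0],[0,0,0,0,0,0,0],[0,0,0,0,0,0,0],[0,0,0,0,0,0,0],[0,0,0,0,0,0,0]]]'
```

```text
clock: 32.92
tool_pos: [0.5751, -0.3616, 0.0125]
orientation: [-90.0, -0.0, 0.1]
force: [-0.3, -0.0, -0.6]
opening: 0.0879
clock: 33.92
tool_pos: [0.5747, -0.3616, 0.0118]
orientation: [-90.0, -0.0, 0.0]
force: [0.1, 0.4, 0.6]
opening: 0.0428
```

```bash
python3 -m pendant '[[[0,-1.5,0,0,0,0,0],[0,-3,0,0,0,0,0],[0,-3,0,0,0,0,0],[0,-3,0,0,0,0,0],[0,-1.5,0,0,0,0,0],[-0.6,0,1.9,0,0,0,0],[-1.1,0,3.7,0,0,0,0],[-1.1,0,3.7,0,0,0,0],[-1.1,0,3.7,0,0,0,0],[-1.1,0,3.7,0,0,0,0],[-1.1,0,3.7,0,0,0,0],[-1.1,0,3.7,0,0,0,0]]]'; python3 -m pendant '[[[-1.1,0,3.7,0,0,0,0],[-1.1,0,3.7,0,0,0,0],[-1.1,0,3.7,0,0,0,0],[-1.1,0,3.7,0,0,0,0],[-1.1,0,3.7,0,0,0,0],[-1.1,0,3.7,0,0,0,0],[-1.1,0,3.7,0,0,0,0],[-1.1,0,3.7,0,0,0,0],[-1.1,0,3.7,0,0,0,0],[-0.8,0,2.2,0,0,0,0],[-0.5,0,1.3,0,0,0,0],[0,0,0,0,0,0,0]]]';python3 -m pendant '[[[0,0,0,0,0,0,0],[0,0,0,0,0,0,0]]]'
```

```text
clock: 34.92
tool_pos: [0.5016, -0.1193, 0.1316]
orientation: [-90.0, 0.0, -0.0]
force: [1.3, 0.4, -1.4]
opening: 0.043
clock: 35.92
tool_pos: [0.3898, 0.2497, 0.1318]
orientation: [-90.0, -0.0, 0.2]
force: [0.7, 0.5, -1.3]
opening: 0.0429
clock: 36.08
tool_pos: [0.3903, 0.2467, 0.1316]
orientation: [-90.0, 0.0, 0.0]
force: [-0.4, 0.0, -0.6]
opening: 0.0433
```

```bash
python3 -m pendant '[[[0,2,0,0,0,0,0],[0,3,0,0,0,0,0],[0,2.5,0,0,0,0,0],[0,1.5,0,0,0,0,0],[0,0.9,0,0,0,0,0],[0,0,0,0,0,0,0],[0,0,0,0,0,0,0],[0,0,0,0,0,0,0]]]'; python3 -m pendant '[[[0,0.3,0,0,0,0,0],[0,0,0,0,0,0,0],[0,0,0,0,0,0,0]]]'
```

```text
clock: 36.75
tool_pos: [0.3912, 0.2476, 0.0338]
orientation: [-89.9, -0.1, -0.0]
force: [-0.3, 0.1, -1.6]
opening: 0.0428
clock: 37.0
tool_pos: [0.3906, 0.2476, 0.0303]
orientation: [-89.9, -0.0, 0.0]
force: [0.4, 0.1, -1.9]
opening: 0.0426
```

```bash
python3 -m pendant '[[[0,0.2,0,0,0,0,0],[0,0,0,0,0,0,0],[0,0,0,0,0,0,0]]]'; python3 -m pendant '[[[0,0.1,0,0,0,0,0],[0,0,0,0,0,0,0],[0,0,0,0,0,0,0]]]'
```

```text
clock: 37.25
tool_pos: [0.3905, 0.2473, 0.0278]
orientation: [-90.0, -0.0, 0.0]
force: [0.8, 1.0, 0.1]
opening: 0.0432
clock: 37.5
tool_pos: [0.3908, 0.2475, 0.0276]
orientation: [-90.0, -0.0, 0.1]
force: [-2.3, -1.8, 10.1]
opening: 0.0433
```

```bash
python3 -m pendant '[[[0,0,0,0,0,0,0.7],[0,0,0,0,0,0,0.7],[0,0,0,0,0,0,0.7],[0,0,0,0,0,0,0.7],[0,0,0,0,0,0,0.7],[0,-1.5,0,0,0,0,0.7],[0,-3,0,0,0,0,0.7],[0,-3,0,0,0,0,0.7],[0,-3,0,0,0,0,0.7],[0,-3,0,0,0,0,0.7],[0,-2,0,0,0,0,1],[1,0,-2,0,0,0,1]]]'; python3 -m pendant '[[[2,0,-3,0,0,0,1],[2,0,-3,0,0,0,1],[2,0,-3,0,0,0,1],[2,0,-3,0,0,0,1],[2,0,-3,0,0,0,1],[2,0,-3,0,0,0,1],[2,0,-3,0,0,0,1],[2,0,-3,0,0,0,1],[2,0,-3,0,0,0,1],[1,0,-3,0,0,0,1],[0,0,-2,0,0,0,1],[0,0,0,0,0,0,1]]]'
python3 - <<'E'
from h import *
o=ctrl.get_obs();print(o['tool_pos'])
t=shoot('top'); u=shoot('side'); cv2.imwrite('pics/t8.png',t['image'][:,:,::-1]);cv2.imwrite('pics/s8.png',u['image'][:,:,::-1])
for q in (t,u):
  for k,z,x0 in (('yellow_jar',.004,(.488,-.216)),('red_mug',.004,(.412,-.256)),('glass_bowl',.016,(.476,.247)),('green_jar',.016,(.391,.2475)),('whisk',.016,(.436,.168)),('blue_jar',0,(.665,-.01)),('salt_pot',0,(.645,.125)),('tumbler',0,(.457,-.009))):
    print(k,fit(k,[q],z=z,x0=x0,yaw0=.44 if k=='red_mug' else .02))
E
```

```text
clock: 38.5
tool_pos: [0.4022, 0.2307, 0.1865]
orientation: [-89.7, -0.3, 0.2]
force: [0.9, 1.9, -0.1]
opening: 0.0697
clock: 39.5
tool_pos: [0.5905, -0.0961, 0.1807]
orientation: [-90.0, 0.1, -0.2]
force: [-0.6, -0.4, -0.3]
opening: 0.0877
[ 0.59048936 -0.09608235  0.1807333 ]
yellow_jar ([0.4862, -0.2163], [(0.86, 0.8)])
red_mug ([0.4119, -0.2574, 0.4803], [(0.87, 0.58)])
glass_bowl None
green_jar ([0.3919, 0.2476], [(0.0, 0.47)])
whisk None
blue_jar ([0.666, -0.0111], [(0.0, 0.64)])
salt_pot None
tumbler ([0.4563, -0.0092], [(0.87, 0.82)])
yellow_jar ([0.4893, -0.2212], [(0.81, 0.71)])
red_mug ([0.4152, -0.2645, 0.7875], [(0.8, 0.66)])
glass_bowl ([0.4774, 0.2475], [(0.83, 0.96)])
green_jar ([0.3911, 0.2462], [(0.84, 0.65)])
whisk ([0.4383, 0.167, 0.0191], [(0.74, 0.89)])
blue_jar ([0.6673, -0.0116], [(0.85, 0.68)])
salt_pot ([0.6467, 0.1259], [(0.84, 0.88)])
tumbler ([0.458, -0.009], [(0.89, 0.56)])
```

View pics/t8.png

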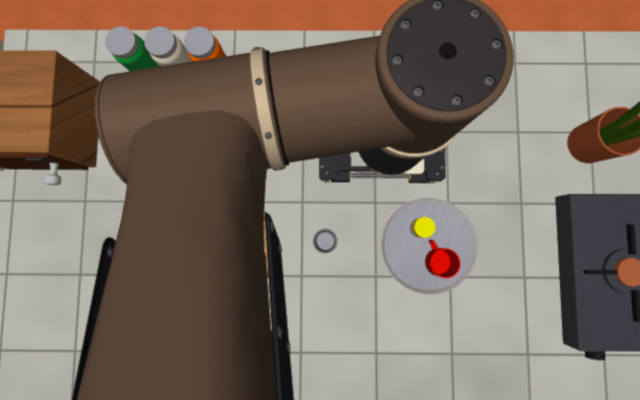

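View pics/s8.png

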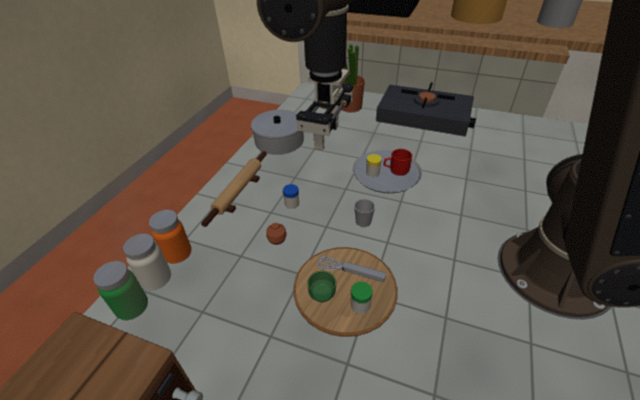

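The top view shows the yellow jar at pixel (425,227) and the mug at (441,262), both upright on the plate. The side view shows the bowl (321,287), green jar (361,297) and whisk (350,268) all on the chakla. The blue jar, tumbler and salt pot haven't moved, and the gripper is clear of everything.

```bash
python3 -m pendant '[[[0,0,0,0,0,0,1],[0,0,0,0,0,0,1],[0,0,0,0,0,0,1]]]'; python3 -c "
from plant import ctrl
print(ctrl.close_job())"
```

```text
clock: 40.65
tool_pos: [0.5906, -0.0927, 0.1818]
orientation: [-90.0, 0.0, 0.0]
force: [-0.9, -0.3, -0.4]
opening: 0.0875
the job is handed in; nothing more can be done
None
```

I made up both kits and handed the job in at about 41 s. I moved the mug, then the whisk, bowl, yellow jar and green jar. Each was lowered until the wrist force showed contact before I let go, and the bowl was never tipped or dropped.

**Last checks from the side and top pictures:**

| Item | Surface | Distance from centre | Limit |
|---|---|---|---|
| Red mug | plate | about 42 mm | 75 mm |
| Yellow jar | plate | about 43 mm | 82 mm |
| Glass bowl | chakla | about 55 mm | 95 mm |
| Green jar | chakla | about 57 mm | 95 mm |
| Whisk | chakla | about 43 mm | 85 mm |

- **Left in place:** the blue jar, tumbler and salt pot were all within about 3 mm of their starting estimates.
- **Upright and at rest:** I judged this by eye from the pictures and the height-constrained fits. I did not measure tilt or speed separately.

**Checks that failed or disagreed:**
- **Hidden from above:** in the last top picture the arm hid the chakla and its kit, the salt pot and the blue jar. The network returned false green and blue jars there (zero overlap), so those five were checked in the side view only.
- **Mug position:** the side view put the mug about 8 mm away from where the top view did, and its handle angle differed too. It partly sits behind the yellow jar in that view, so I used the top-view value. Both values are well within the limit.
- **Earlier false detections:** the network also picked out the wrong object once each for the green jar (wrist view) and the yellow jar (top view). I rejected both by checking them against the pictures.

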